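Fit the notched blade over the pin of a kitchen slicer

ROBOT

A 6-joint arm with a two-finger parallel gripper is mounted at the origin on the work surface. World frame = base frame: x ahead of the robot, y to its left, z up, the work surface at z = 0. Lengths are in m, angles in rad, forces in N, time in s.
With the tool pointing down it reaches from about 0.35 to 0.775 m from the base axis. Payload 5.5 kg.
Tool frame: the origin (TCP) lies midway between the tips of the shut fingers; the grasp point (between the pads) lies 19 mm behind it; z points along the fingers, y is the line along which they close (so a half turn about z gives the same grasp; the last joint's range is limited). The gripper opens to 85 mm and grips with 20 to 120 N. Pads are 22 mm wide; open, the fingers measure 114 mm over their backs; the gripper's body (76 mm by 85 mm) begins 54 mm behind the grasp point. The pads swing forward as they close: fully open they stand 13 mm farther back than shut.
Start: joints at [-1.393, 0.313, 0.046, 1.304, 0, 1.431], TCP at [0.18, -0.546, 0.209] pointing down, gripper open.
Joint ranges: [-2.76, 2.76], [-0.86, 1.69], [-1.03, 1.26], [-2.2, 2.34], [-1.47, 1.5], [-3.14, 3.14]. Speed limits (rad/s): [2.57, 2.57, 3.14, 3.14, 3.14, 3.14].

INTERFACE

Orientations are given as a unit quaternion [w, x, y, z].
In Python, from workcell import env gives the robot as it stands.
- The arm moves only by the tool move_arm, never from a script. Its argument "targets" is a list of rows, each a list of 3 entries, a list of its own where there are three numbers: the shift along the tool's x, y, z in mm, then the turn, a rotation vector about the tool's x, y, z in units of 10 degrees (1.0 is 10 degrees), then the closure, from -1 (fully open) to 1 (shut). In form: [[[dx, dy, dz], [ax, ay, az], gripper], ...]. A call has 1 to 5 rows; each row is the pose to reach, as a shift and turn from the pose commanded when the call began, along the tool's axes at that moment; what a row does not reach only later rows make up. A row lasts 1/8 s, in which the tool goes at most 62.5 mm and 10.7 degrees, less where a joint would pass 70% of its speed; a pose out of reach is approached as far as the arm can. A call with a gripper value outside its range is refused whole. The fingers move at their own pace and stop on an object; "squeeze" is the grip in N (left out, the last holds). Time passes only in rows, so rows that repeat a pose let the fingers close. It gives the time, the measured TCP pose, the force, the opening and the grip force at its end, in the units of the state.
- env.get_state(): the state, without advancing time (a new reading comes with each control period).
- env.read_camera(name): name is "side" or "top" or "wrist"; returns a dict with "pixels" (480x640x3 uint8, red, green, blue), "fovy" (degrees; the focal length in pixels is half the picture's height over the tangent of half this angle, whatever the lens; pixels are square), "cx", "cy" (the principal point, pixels), "dist_coeffs" ([k1, k2, p1, p2, k3] as OpenCV has them; the pictures are not rectified), "extrinsics" (4x4, takes a point from world to camera coordinates); the wrist camera has in their place "mount" (4x4, takes a point from camera to tool coordinates, whose origin is the TCP and whose axes are the flange's). Camera axes: x right, y up, looking along -z (the intrinsics and any distortion apply to the point x, -y, -z); pixel columns grow to the right and rows downward; lengths in m; the calibration is good to about 2 mm. A picture is of the moment at which its call begins: read the wrist's pose just before it. There is no depth.
- env.hand_in(): hands the job in; it is judged then, once.
Trained networks look in a picture, given as the dict that the camera call returned (one of the last four; its "shot" number tells which), for a name from the list of things; names that differ only in an ending like _2 or _b are one class to them, and where a whole thing is asked for, a point or a joint stands for the part that bears it (a point fixed in the world has none). Each returns a list of dicts, best first, with "confidence" (0 to 1); they miss things now and then, are a little off and sometimes report something else, mostly with a low value. They report only what shows in the picture. A call takes as long as a camera call. They do not tell look-alikes from the thing itself.
- env.spot_in(thing, picture): "centre" ([x, y, z] in m, in world coordinates, good to about 4 mm: the middle of the surface that is visible of it).
- env.regions_of(thing, picture): "mask" (480x640 bool, what is visible of it).
- env.landmark_of(thing, picture): "centre" ([x, y, z] in m, in world coordinates, good to about 4 mm: a listed point, or the origin of a listed thing).
The state is a dict: "clock": time; "joint_pos": joint angles; "qvel": joint speeds; "tau": joint torques, N m; "tcp_pos": TCP position; "orientation": TCP orientation; "wrist_force": force on the tool from outside, world axes, zero at the start; "ft_torque": the same for the moment, N m; "finger_gap": finger opening in m; "grip_force": force on a finger pad.
Only numpy, scipy, OpenCV 4.12 (cv2) and the standard library are available. Lean on these libraries where they do the work, as an engineer would, in place of code of your own. Each camera call takes 0.05 s, during which the arm holds its last target. There are 200 camera calls.

TASK

Take the notched steel blade off its wooden block and lay it lengthwise in the slicer bed, so that the upright pin stands in the blade's notch and the blade lies flat on the bed. Then slide it along until the bottom of the notch meets the pin, leave it straight along the bed and let go. Leave the plain blade and everything else on the shelf where they are.

Things in the scene. Friction and masses are not known exactly. Their poses are not given: they have to be found in the camera images.
- blade: Notched flat steel blade 120 long (its x) x 50 wide (y) x 5 mm thick, about 0.2 kg, lying loose along a wooden block, overhanging it 12 mm on each long side (room for fingertips to reach below it). Origin: centre of its underside; z up. The +x end has a square notch on the midline, open to that end, 11 mm wide, 16 mm deep; the -x end is a ground edge.
- notch_root (a point): Middle of the notch's inner end, on the blade's underside: 44 mm from the blade's origin along its +x; axes as the blade's.
- blade_edge (a point): Middle of the ground end, on the blade's underside: 60 mm from the blade's origin along its -x.
- bed: Slicer's wooden bed, fixed. Origin: centre of its underside on the shelf; z up, x lengthwise towards the pin. Base plate 180 x 90 x 6 mm; on it a raised I with its top, the bed surface, at z = 32 mm: crosshead x 40 to 76, 80 mm wide; spine 18 mm wide; tail support x -60 to -44, 64 mm wide. Between crosshead and tail support fingers have room beside the spine.
- pin_slot (a point): Middle of the cross slot in the crosshead, on the bed surface (bed x 56, y 0, z 32 mm). The one steel pin, 8 mm in diameter, stands rigidly 8 mm above the bed surface somewhere along this slot, between bed y -9 and +9 mm: its y is not reported, look or feel for it. With the notch bottomed on the pin, the notch root is at bed x = 52 mm.
- lip (a point): Middle of the inner face of the steel guard lip at the bed's tail end, on the bed surface (bed x -60 mm). The lip is 8 mm thick, 64 mm wide and stands 6 mm above the bed surface. The blade's ground end belongs on its pin side, 8 mm clear of it when the blade is home.
- block_a: Wooden block 80 x 26 x 30 mm high, fixed, under the notched blade. Origin: centre of its underside.
- block_b: Another such block, under the plain blade.
- plain_blade: A second blade of the same size (120 x 50 x 5 mm) without a notch, lying on the other block; not wanted. Origin: centre of its underside.
- grinder: Glass pepper grinder with a steel twist top, 54 mm in diameter, 124 mm tall. Origin: centre of its underside.
- cup: Stainless steel cup, 74 mm in diameter, 85 mm tall. Origin: centre of its underside.
- dish: White ceramic sauce dish, 84 mm in diameter, 24 mm tall. Origin: centre of its underside.
- spoon: Wooden spoon, 200 mm long, lying flat along its x.
- jar: Amber glass jar, 60 mm in diameter, 85 mm tall. Origin: centre of its underside.
Things that resemble listed ones, but are neither listed nor needed, are in the scene too. What is shaped like the bed but purple is not meant.

How it is judged:
At the end, for the whole second after the job is handed in: The notched blade lies at rest in the bed, flat on it (notch root and ground end within 2 mm of the bed surface, so the pin is in the notch), the bottom of the notch within 3 mm of touching the pin, and the blade within 7 degrees of the bed's length (x of notch_root in the frame of bed between 0.049 and 0.0545 m and y of notch_root in the frame of bed between -0.014 and 0.014 m and z of notch_root in the frame of bed between 0.03 and 0.034 m and z of blade_edge in the frame of bed between 0.03 and 0.034 m and angle between the x axis of blade and the x axis of bed, either way round below 0.12 rad and angle between the z axis of blade and the z axis of bed, either way round below 0.05 rad and linear speed of blade below 0.01 m/s).
It fails at once if the plain blade is shifted by more than 30 mm (distance of plain_blade from where it was at the start of the episode above 0.03 m).
It fails at once if the grinder, cup, dish, spoon or jar is shifted by more than 30 mm (distance of any of grinder, cup, dish, spoon, jar from where it was at the start of the episode above 0.03 m).
It also fails if it takes over 51 s, if anything falls off the work surface, if the arm or the gripper's body presses on something with over 40 N, if the wrist force passes 120 N, or if a joint passes its speed limit or range.

## Working session

There is one attempt and no reset: what is moved stays moved. The work goes in short steps, Python scripts to look and compute and a tool call to move; the robot and the scene stay as the last step left them, time stands still between calls to the robot, and variables do not carry over. Pictures are saved under pics/ and viewed, at most 14 in all, crops included, and the job is handed in when it is done.

Besides the shell and the picture viewer there is one more tool, called after "Call:" as name(argument=value, ...), one argument or row to a line, values as JSON. move_arm: Moves the arm, as the interface text tells. Its arguments: {"type":"object","properties":{"targets":{"type":"array","items":{"type":"array"}},"squeeze":{"type":"number"}},"required":["targets"]}

```bash
mkdir -p pics
cat > h.py <<'E'
import numpy as np, cv2
from scipy.spatial.transform import Rotation as R
from workcell import env
def save(p,n): cv2.imwrite(f'pics/{n}.png',p["pixels"][:,:,::-1])
def Rq(q): return R.from_quat([q[1],q[2],q[3],q[0]])
def K(p):
    f=240/np.tan(np.radians(p["fovy"])/2); return np.array([[f,0,p["cx"]],[0,f,p["cy"]],[0,0,1.]])
def ext(p,s=None):
    if "extrinsics" in p: return np.array(p["extrinsics"])
    T=np.eye(4);T[:3,:3]=Rq(s["orientation"]).as_matrix();T[:3,3]=s["tcp_pos"]
    return np.linalg.inv(T@np.array(p["mount"]))
def ray(p,uv,z,s=None):
    "pixels -> world at height z"
    E=ext(p,s); u=cv2.undistortPoints(np.array(uv,float).reshape(-1,1,2),K(p),np.array(p["dist_coeffs"])).reshape(-1,2)
    d=np.c_[u[:,0],-u[:,1],-np.ones(len(u))]@E[:3,:3]; c=-E[:3,:3].T@E[:3,3]
    return c+d*((z-c[2])/d[:,2])[:,None]
def proj(p,X,s=None):
    E=ext(p,s); X=np.atleast_2d(X)@E[:3,:3].T+E[:3,3]
    return cv2.projectPoints(X*[1,-1,-1],np.zeros(3),np.zeros(3),K(p),np.array(p["dist_coeffs"]))[0].reshape(-1,2)
E
python3 - <<'E'
from h import *
s=env.get_state();print({k:np.round(v,3).tolist() for k,v in s.items()})
for c in ("top","side"):
    p=env.read_camera(c);save(p,c)
    print(c,np.round(p["dist_coeffs"],3),p["fovy"])
    for t in "blade notch_root blade_edge bed pin_slot lip block_a plain_blade grinder cup dish spoon jar".split():
        print(t,[(np.round(d["centre"],3).tolist(),round(d["confidence"],2)) for d in env.landmark_of(t,p)[:3]])
E
```

```text
{'clock': 0.0, 'joint_pos': [-1.393, 0.314, 0.045, 1.304, -0.0, 1.431], 'qvel': [0.002, -0.001, 0.0, -0.002, 0.0, 0.002], 'tau': [0.001, -48.063, 29.853, 0.019, 0.0, 0.0], 'tcp_pos': [0.18, -0.546, 0.208], 'orientation': [-0.001, 0.987, 0.158, -0.0], 'wrist_force': [-0.076, 0.509, -1.051], 'ft_torque': [-0.015, 0.005, -0.025], 'grip_force': 0.0, 'finger_gap': 0.085}
top [-0.087  0.     0.     0.     0.   ] 46.96832220369265
blade [([0.574, -0.278, 0.033], 0.68)]
notch_root [([0.617, -0.273, 0.034], 0.74)]
blade_edge [([0.516, -0.288, 0.031], 0.87), ([0.522, -0.093, 0.032], 0.46)]
bed [([0.326, 0.231, 0.0], 0.83), ([0.557, 0.147, -0.002], 0.77), ([0.616, -0.271, 0.034], 0.68)]
pin_slot [([0.382, -0.128, 0.032], 0.76), ([0.608, 0.171, 0.032], 0.7), ([0.383, 0.248, 0.032], 0.56)]
lip [([0.268, 0.211, 0.026], 0.94), ([0.498, 0.128, 0.031], 0.67), ([0.27, -0.17, 0.03], 0.65)]
block_a []
plain_blade [([0.52, -0.095, 0.034], 0.71), ([0.674, -0.042, 0.0], 0.16)]
grinder [([0.72, -0.324, -0.002], 0.96)]
cup [([0.782, -0.131, 0.004], 0.55), ([0.496, 0.127, 0.03], 0.41)]
dish [([0.76, 0.016, 0.
[... 246 characters left out ...]
0.034], 0.86)]
blade_edge [([0.52, -0.288, 0.029], 0.78)]
bed [([0.325, -0.146, 0.002], 0.93), ([0.323, 0.228, -0.002], 0.84), ([0.557, 0.148, 0.003], 0.68)]
pin_slot [([0.606, 0.162, 0.032], 0.96), ([0.382, -0.132, 0.03], 0.77), ([0.525, -0.096, 0.028], 0.74)]
lip [([0.497, 0.134, 0.031], 0.94), ([0.269, -0.173, 0.032], 0.87), ([0.262, 0.211, 0.033], 0.82)]
block_a [([0.521, -0.093, -0.001], 0.7)]
plain_blade [([0.523, -0.097, 0.028], 0.61)]
grinder [([0.721, -0.322, 0.002], 0.79)]
cup [([0.778, -0.13, -0.001], 0.77)]
dish [([0.759, 0.012, 0.001], 0.69)]
spoon [([0.679, -0.037, 0.002], 0.55)]
jar [([0.749, 0.208, 0.002], 0.87), ([0.677, -0.041, 0.003], 0.51), ([0.523, -0.093, 0.031], 0.25)]
```

View pics/top.png

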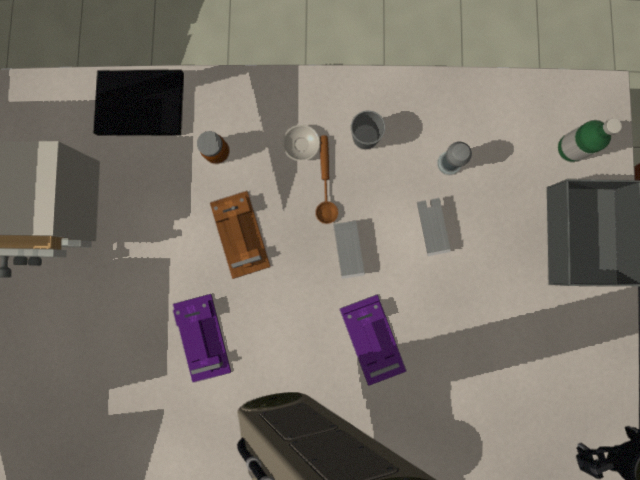

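View pics/side.png

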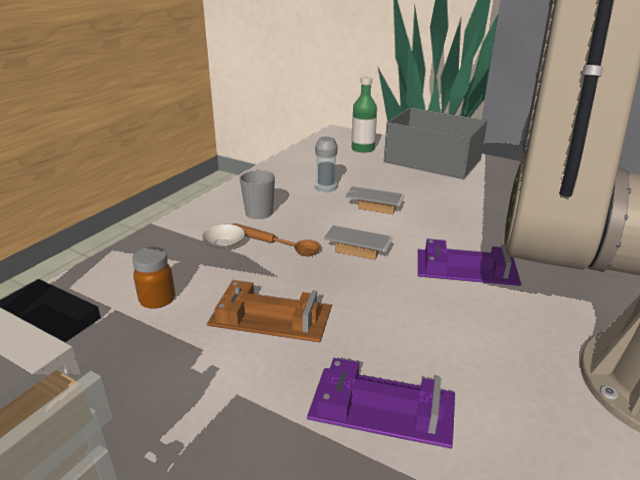

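The top view shows the notched blade at about (434,226) with its notch pointing up. The orange bed is at (240,235) with its pin and crosshead at the top. Both purple look-alikes, at (202,338) and (373,340), are to be left alone. First I'll hover over the blade.

```bash
cat >> h.py <<'E'
def plan(x,y,z,yaw,s=None):
    "shift (mm) and turn (10deg) in tool axes for TCP xyz with tool down, tool x at yaw"
    s=s or env.get_state(); r=Rq(s["orientation"]); g=R.from_euler('z',yaw)*R.from_euler('x',np.pi)
    print("clock",s["clock"],"shift",np.round(1e3*r.inv().apply(np.array([x,y,z])-s["tcp_pos"]),1),
     "turn",np.round(np.degrees((r.inv()*g).as_rotvec())/10,3))
E
python3 - <<'E'
from h import *
plan(.57,-.28,.2,.166)
E
```

```text
clock 1.4 shift [ 454.  -130.9    8.6] turn [0.001 0.    0.87 ]
```

Call:
move_arm(
  targets=[
    [[60, -17, 0], [0, 0, 0.4], -1],
    [[120, -34, 0], [0, 0, 0.87], -1],
    [[180, -51, 0], [0, 0, 0.87], -1],
    [[240, -68, 4], [0, 0, 0.87], -1],
    [[300, -86, 8], [0, 0, 0.87], -1],
  ],
)

```text
clock: 2.02
tcp_pos: [0.4392, -0.3699, 0.2008]
orientation: [0.0, 0.997, 0.083, 0.0]
wrist_force: [0.8, -1.6, 0.8]
finger_gap: 0.0855
grip_force: 0.0
```

Run:
```python
from h import *
plan(.57,-.28,.2,.166)
```

```text
clock 2.025 shift [143.9 -67.    0.8] turn [ 0.005 -0.003 -0.002]
```

Call:
move_arm(
  targets=[
    [[60, -28, 0], [0, 0, 0], -1],
    [[120, -56, 0], [0, 0, 0], -1],
    [[144, -67, 0], [0, 0, 0], -1],
    [[144, -67, 0], [0, 0, 0], -1],
  ],
)

```text
clock: 2.52
tcp_pos: [0.5704, -0.2791, 0.2]
orientation: [-0.0, 0.996, 0.085, -0.0]
wrist_force: [0.1, -0.4, -0.7]
finger_gap: 0.0852
grip_force: 0.0
```

Run:
```python
from h import *
s=env.get_state();p=env.read_camera("wrist");save(p,"w1");print(s["tcp_pos"],np.round(p["mount"],3).tolist())
for t in ("blade","notch_root","blade_edge"):
    print(t,[(np.round(d["centre"],4).tolist(),round(d["confidence"],2)) for d in env.landmark_of(t,p)[:2]])
for d in env.regions_of("blade",p)[:2]:
    m=d["mask"].astype(np.uint8);c=max(cv2.findContours(m,0,2)[0],key=cv2.contourArea).reshape(-1,2)
    w=ray(p,c,.035,s)[:,:2]
    r=cv2.minAreaRect((w*1000).astype(np.float32));print(d["confidence"],r,m.sum())
```

```text
[ 0.5703566  -0.27912032  0.20004753] [[0.001, 0.945, 0.327, 0.085], [1.0, -0.001, 0.001, 0.0], [0.001, 0.327, -0.945, -0.164], [0.0, 0.0, 0.0, 1.0]]
blade [([0.571, -0.2813, 0.0274], 0.79), ([0.5137, -0.2894, 0.0269], 0.6)]
notch_root [([0.6202, -0.2741, 0.0307], 0.85)]
blade_edge [([0.5138, -0.2891, 0.0279], 0.59)]
0.94 ((575.4963989257812, -277.18560791015625), (118.71269226074219, 49.896949768066406), 11.451878547668457) 8325
```

View pics/w1.png

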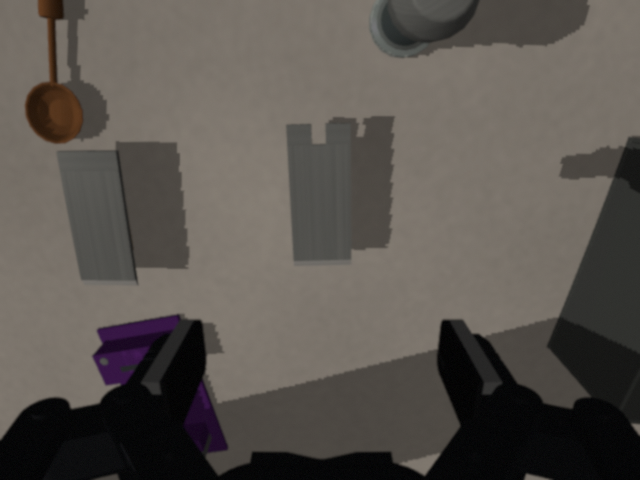

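The wrist view shows the notched blade at (321,195) with its notch at (319,133), nearly parallel to the tool x and midway between the fingers. I'll go down, then grip.

Call:
move_arm(
  targets=[
    [[1, -1, 60], [0, 0, -0.1], -1],
    [[1, -1, 120], [0, 0, -0.1], -1],
    [[1, -1, 160], [0, 0, -0.1], -1],
    [[1, -1, 180], [0, 0, -0.1], -1],
    [[1, -1, 190], [0, 0, -0.1], -1],
  ],
  squeeze=50,
)

```text
clock: 3.4
tcp_pos: [0.5677, -0.2805, 0.0094]
orientation: [-0.001, 0.996, 0.091, -0.001]
wrist_force: [-0.0, 1.0, 0.7]
finger_gap: 0.0858
grip_force: 0.0
```

Call:
move_arm(
  targets=[
    [[0, 0, 0], [0, 0, 0], -1],
    [[0, 0, 0], [0, 0, 0], 1],
    [[0, 0, 0], [0, 0, 0], 1],
    [[0, 0, 0], [0, 0, 0], 1],
    [[0, 0, 0], [0, 0, 0], 1],
  ],
  squeeze=50,
)

```text
clock: 4.03
tcp_pos: [0.5706, -0.28, 0.0127]
orientation: [0.0, 0.996, 0.092, 0.001]
wrist_force: [-1.0, 1.1, 8.2]
finger_gap: 0.0122
grip_force: 3.8
```

Run:
```python
from h import *
s=env.get_state();print(s["finger_gap"],s["grip_force"],s["wrist_force"],s["tcp_pos"])
p=env.read_camera("wrist");q=env.read_camera("side")
a=cv2.resize(q["pixels"][120:280,280:480],(800,600))
b=p["pixels"]
cv2.imwrite("pics/g1.png",np.hstack([cv2.resize(b,(400,300)),cv2.resize(q["pixels"][130:280,280:480],(400,300),interpolation=2)])[:,:,::-1])
```

```text
0.0122441275714872 3.80177876810194 [-1.00018112  1.12216875  8.19138705] [ 0.57061532 -0.2800003   0.01267207]
```

View pics/g1.png

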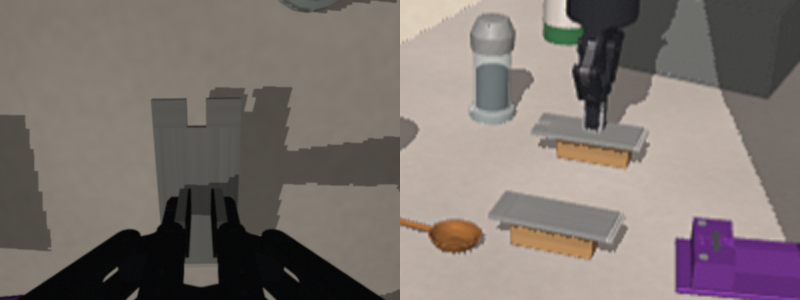

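Run:
```python
from h import *
s=env.get_state();p=env.read_camera("wrist");q=env.read_camera("side")
T=np.eye(4);T[:3,:3]=Rq(s["orientation"]).as_matrix();T[:3,3]=s["tcp_pos"]
pts=np.array([[0,0,0],[0,0,-.019],[0,.006,0],[0,-.006,0]])@T[:3,:3].T+T[:3,3]
print(np.round(proj(p,pts,s)),np.round(proj(q,pts)))
a=[]
for im,(u,v),k in ((p,proj(p,pts,s)[0],110),(q,proj(q,pts)[0],40)):
    u=int(u);v=int(v);c=im["pixels"].copy()
    for x in proj(im,pts,s)[:2]: cv2.circle(c,tuple(int(t) for t in x),1,(255,0,0),-1)
    y0=max(0,min(480-2*k,v-k));c=c[y0:y0+2*k,u-k:u+k];a.append(cv2.resize(c,(400,400),interpolation=0))
cv2.imwrite("pics/g2.png",np.hstack(a)[:,:,::-1])
```

```text
[[321. 297.]
 [321. 319.]
 [335. 297.]
 [308. 297.]] [[375. 204.]
 [376. 196.]
 [376. 202.]
 [375. 205.]]
```

View pics/g2.png

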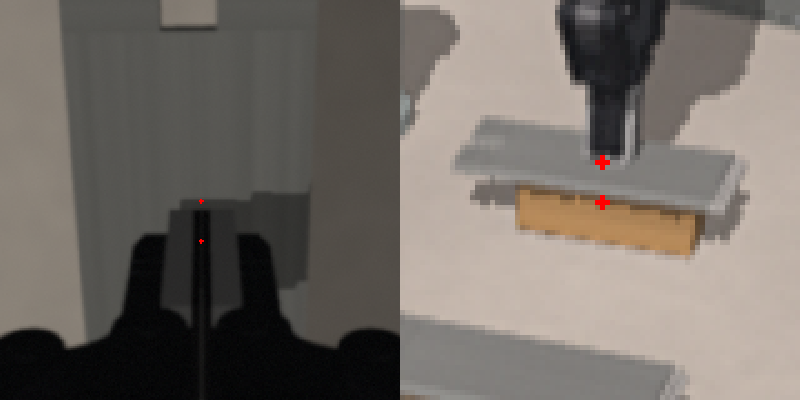

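Run:
```python
from h import *
s=env.get_state();p=env.read_camera("wrist");save(p,"w2")
print(p["fovy"],s["finger_gap"],s["tcp_pos"],s["wrist_force"])
for z in (.015,.025,.035,.045): 
    w=ray(p,[[244,160],[384,160]],z,s); print(z,np.linalg.norm(w[0]-w[1]))
    w=ray(p,[[244,202],[384,202]],z,s); print(z,np.linalg.norm(w[0]-w[1]))
for d in env.regions_of("blade",p)[:2]:
    m=d["mask"]
    for v in (160,170,215,240,260): 
        u=np.flatnonzero(m[v]);
        if len(u): print(v,u.min(),u.max())
    c=np.flatnonzero(m.any(1));print(c.min(),c.max())
t=env.read_camera("top");print([(np.round(d["centre"],4),d["confidence"]) for k in("blade","notch_root","blade_edge") for d in env.landmark_of(k,t)[:1]])
```

```text
60.20936062854602 7.581139882597109e-05 [ 0.57054524 -0.28018366  0.01241587] [-0.68492845  1.5630541   6.17558561]
0.015 0.05449517279620164
0.015 0.05625381060363778
0.025 0.05112362384656672
0.025 0.05277345690767003
0.035 0.047752074896931715
0.035 0.04929310321170234
0.045 0.044380525947296794
0.045 0.045812749515734594
160 242 385
170 242 384
215 245 384
240 247 383
260 250 382
155 426
[(array([ 0.5728, -0.2782,  0.0318]), 0.91), (array([ 0.5171, -0.2891,  0.0339]), 0.67), (array([ 0.5151, -0.2882,  0.0286]), 0.61)]
```

The fingers closed on top of the blade. Contact at z = 35 mm with the TCP reading 12.5 mm means the real tips end about 22 mm short of the reported TCP. I'll lift, open and go about 23 mm deeper.

Call:
move_arm(
  targets=[
    [[0, 0, -30], [0, 0, 0], 1],
    [[0, 0, -50], [0, 0, 0], -1],
    [[0, 0, -50], [0, 0, 0], -1],
    [[0, 0, -50], [0, 0, 0], -1],
    [[0, 0, -50], [0, 0, 0], -1],
  ],
)

```text
clock: 5.15
tcp_pos: [0.5686, -0.2794, 0.0593]
orientation: [-0.001, 0.996, 0.092, -0.001]
wrist_force: [-0.1, -0.3, -0.8]
finger_gap: 0.0721
grip_force: 0.0
```

Run:
```python
from h import *
s=env.get_state();p=env.read_camera("wrist");save(p,"w3");print(s["finger_gap"],s["tcp_pos"])
for t in ("blade","notch_root","blade_edge"):
    print(t,[(np.round(d["centre"],4).tolist(),round(d["confidence"],2)) for d in env.landmark_of(t,p)[:2]])
for d in env.regions_of("blade",p)[:1]:
    m=d["mask"];n=np.flatnonzero(m.any(1));print(n.min(),n.max());L=[]
    for v in range(n.min()+25,n.max()-8,8):
        u=np.flatnonzero(m[v]);L.append(ray(p,[[(u.min()+u.max())/2,v]],.035,s)[0,:2])
    L=np.array(L);k=np.polyfit(L[:,0],L[:,1],1);print("yaw",np.arctan(k[0]),"y at .572",np.polyval(k,.572),"x end",L[[0,-1],0])
plan(.572,np.polyval(k,.572),-.014,np.arctan(k[0]),s)
```

```text
0.07206499024129716 [ 0.56857525 -0.27943894  0.05931273]
blade [([0.5735, -0.2837, 0.0299], 0.97)]
notch_root [([0.6179, -0.2682, 0.0268], 0.64)]
blade_edge [([0.5142, -0.2887, 0.0283], 0.79)]
138 362
yaw 0.19654984375690532 y at .572 -0.27796928207835714 x end [0.62261388 0.5270159 ]
clock 5.15 shift [ 3.7 -0.7 73.3] turn [-0.008  0.009 -0.075]
```

View pics/w3.png

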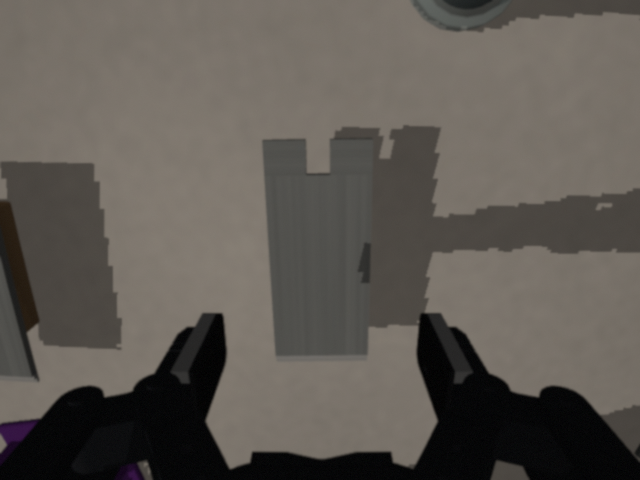

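The blade is undisturbed at (320,250), centred between the fingers. Going deeper now.

Call:
move_arm(
  targets=[
    [[4, -1, 20], [0, 0, -0.07], -1],
    [[4, -1, 40], [0, 0, -0.07], -1],
    [[4, -1, 55], [0, 0, -0.07], -1],
    [[4, -1, 66], [0, 0, -0.07], -1],
    [[4, -1, 73], [0, 0, -0.07], -1],
  ],
)

```text
clock: 6.02
tcp_pos: [0.573, -0.2783, -0.013]
orientation: [-0.0, 0.995, 0.098, -0.0]
wrist_force: [-0.6, -0.9, 0.8]
finger_gap: 0.0853
grip_force: 0.0
```

Call:
move_arm(
  targets=[
    [[0, 0, 0], [0, 0, 0], -1],
    [[0, 0, 0], [0, 0, 0], 1],
    [[0, 0, 0], [0, 0, 0], 1],
    [[0, 0, 0], [0, 0, 0], 1],
    [[0, 0, 0], [0, 0, 0], 1],
  ],
  squeeze=50,
)

```text
clock: 6.65
tcp_pos: [0.5736, -0.2786, -0.0114]
orientation: [0.001, 0.995, 0.098, 0.001]
wrist_force: [-0.8, 0.7, 5.2]
finger_gap: 0.0484
grip_force: 51.5
```

Call:
move_arm(
  targets=[
    [[0, 0, -10], [0, 0, 0], 1],
    [[0, 0, -40], [0, 0, 0], 1],
    [[0, 0, -80], [0, 0, 0], 1],
    [[0, 0, -110], [0, 0, 0], 1],
    [[0, 0, -110], [0, 0, 0], 1],
  ],
)

```text
clock: 7.28
tcp_pos: [0.5748, -0.2793, 0.1006]
orientation: [0.002, 0.995, 0.098, 0.002]
wrist_force: [-0.0, -0.5, -2.3]
finger_gap: 0.0484
grip_force: 52.2
```

Run:
```python
from h import *
s=env.get_state();print(s["finger_gap"],s["grip_force"])
plan(.545,.145,.1,.316,s)
```

```text
0.048431245506303525 52.197521924972534
clock 7.275 shift [  53.3 -422.    -0.9] turn [ 0.023 -0.02  -0.69 ]
```

Call:
move_arm(
  targets=[
    [[5, -40, 0], [0, 0, -0.1], 1],
    [[12, -95, 0], [0, 0, -0.2], 1],
    [[19, -150, 0], [0, 0, -0.3], 1],
    [[26, -205, 0], [0, 0, -0.4], 1],
    [[33, -260, 0], [0, 0, -0.5], 1],
  ],
)

```text
clock: 7.9
tcp_pos: [0.5534, -0.0149, 0.0959]
orientation: [-0.0, 0.99, 0.141, -0.001]
wrist_force: [0.9, -0.0, -2.0]
finger_gap: 0.0487
grip_force: 52.3
```

Run:
```python
from h import *
plan(.545,.145,.1,.316)
```

```text
clock 7.9 shift [  36.6 -155.9   -4. ] turn [-0.007  0.013 -0.188]
```

Call:
move_arm(
  targets=[
    [[12, -50, 0], [0, 0, -0.1], 1],
    [[22, -100, 0], [0, 0, -0.19], 1],
    [[30, -135, 0], [0, 0, -0.19], 1],
    [[36, -158, 0], [0, 0, -0.19], 1],
    [[36, -158, 0], [0, 0, -0.19], 1],
  ],
)

```text
clock: 8.52
tcp_pos: [0.5439, 0.1465, 0.0959]
orientation: [-0.0, 0.987, 0.159, -0.001]
wrist_force: [-0.4, 0.3, -1.5]
finger_gap: 0.0489
grip_force: 52.4
```

Run:
```python
from h import *
s=env.get_state();p=env.read_camera("wrist");save(p,"w4");print(s["tcp_pos"],s["orientation"])
for t in ("blade","notch_root","bed","pin_slot","lip"):
    print(t,[(np.round(d["centre"],4).tolist(),round(d["confidence"],2)) for d in env.landmark_of(t,p)[:2]])
q=env.read_camera("top");save(q,"t4")
for t in ("notch_root","bed","pin_slot","lip"):
    print(t,[(np.round(d["centre"],4).tolist(),round(d["confidence"],2)) for d in env.landmark_of(t,q)[:4]])
```

```text
[0.54390903 0.14645035 0.09587539] [-3.29028151e-05  9.87295527e-01  1.58888548e-01 -1.40342954e-03]
blade [([0.5421, 0.1451, 0.136], 0.65)]
notch_root [([0.5864, 0.1595, 0.1379], 0.67)]
bed [([0.552, 0.1481, 0.0013], 0.7)]
pin_slot [([0.6039, 0.1648, 0.0295], 0.98)]
lip []
notch_root [([0.5882, 0.1554, 0.1392], 0.95)]
bed [([0.3321, -0.1455, 0.0012], 0.95), ([0.3252, 0.2267, 0.0028], 0.92), ([0.56, 0.148, 0.0009], 0.69)]
pin_slot [([0.3786, -0.1271, 0.0318], 0.66), ([0.6061, 0.1674, 0.0335], 0.58)]
lip [([0.2676, -0.1729, 0.0321], 0.95), ([0.4951, 0.1264, 0.0322], 0.78)]
```

View pics/w4.png

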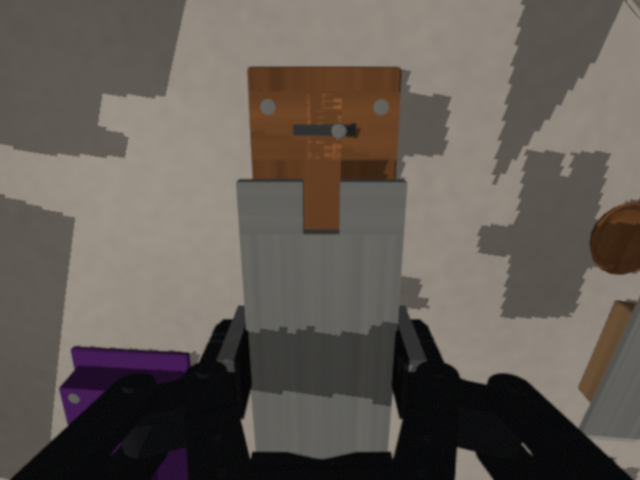

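The pin top is at (338,130), about 7 mm right of the slot's middle (324,130). The notch is at (321,181 to 231), and the blade and bed are both aligned with the tool.

Run:
```python
from h import *
s=env.get_state();p=env.read_camera("wrist");r=Rq(s["orientation"]);tz=s["tcp_pos"][2]
g=p["pixels"]
gray=cv2.cvtColor(g,cv2.COLOR_RGB2GRAY)
print(gray[130,285:365].tolist());print(gray[112:150,339].tolist());print(gray[205,230:420:1].tolist())
T=lambda uv,z:np.round(1e3*r.inv().apply(ray(p,uv,z,s)-s["tcp_pos"]),1)
for zt in (tz+.0435,tz+.0464): print("blade",T([[238,181],[406,181],[302,181],[340,181],[303,231],[340,231],[254,440],[391,440]],zt).tolist())
print("pin",T([[338.5,130.5]],.040));print("slot/bolts/crosshead edge",T([[293,131],[356,131],[268,107],[381,107],[249,67],[401,67]],.032).tolist())
```

```text
[73, 72, 69, 61, 52, 49, 49, 49, 49, 49, 48, 48, 48, 49, 48, 49, 48, 48, 48, 49, 47, 49, 48, 48, 48, 48, 49, 49, 48, 47, 48, 48, 47, 48, 48, 49, 48, 48, 47, 50, 54, 69, 88, 98, 100, 100, 99, 97, 98, 95, 96, 95, 95, 92, 86, 72, 51, 36, 31, 30, 29, 28, 30, 28, 30, 35, 42, 48, 52, 56, 64, 70, 72, 72, 73, 73, 73, 72, 73, 73]
[76, 77, 77, 77, 77, 77, 77, 75, 76, 75, 73, 74, 73, 68, 61, 60, 68, 80, 86, 89, 89, 89, 87, 83, 77, 73, 70, 73, 74, 75, 75, 76, 75, 75, 76, 75, 73, 70]
[142, 143, 143, 143, 142, 142, 135, 120, 103, 96, 96, 96, 96, 96, 96, 96, 96, 95, 95, 96, 95, 96, 96, 95, 95, 96, 96, 95, 96, 96, 95, 96, 95, 95, 96, 95, 95, 96, 95, 95, 96, 95, 95, 95, 96, 95, 95, 95, 95, 95, 95, 95, 96, 96, 96, 95, 96, 95, 95, 95, 95, 95, 95, 95, 95, 96, 95, 95, 95, 96, 95, 91, 80, 68, 64, 66, 67, 68, 68, 69, 68, 67, 69, 68, 68, 67, 68, 67, 67, 68, 68, 68, 68, 68, 67, 68, 68, 69, 67, 68, 68, 67, 68, 67, 65, 58, 49, 45, 52, 70, 85, 95, 96, 96, 96, 97, 96, 96, 96, 96, 95, 95, 95, 95, 96, 94, 96, 96, 95, 96, 95, 96, 96, 95, 95, 96, 96, 95, 96, 95, 95, 95, 95, 96, 95, 96, 96, 94, 96, 96, 95, 95, 95, 95, 96, 95, 94, 95, 95, 94, 95, 95, 94, 95, 95, 94, 95, 95, 94, 95, 95, 95, 96, 95, 99, 109, 123, 133, 135, 136, 137, 137, 136, 137, 137, 138, 138, 138, 137, 138]
blade [[60.5, -24.6, -43.5], [60.6, 25.0, -43.5], [60.5, -5.7, -43.5], [60.5, 5.5, -43.5], [45.0, -5.6, -43.5], [45.0, 5.8, -43.5], [-38.1, -25.4, -43.5], [-38.0, 26.4, -43.5]]
blade [[61.1, -24.0, -46.4], [61.2, 24.4, -46.4], [61.1, -5.5, -46.4], [61.1, 5.4, -46.4], [46.0, -5.4, -46.4], [46.0, 5.6, -46.4], [-35.2, -24.7, -46.4], [-35.1, 25.8, -46.4]]
pin [[67.1  8.9 57.7]]
slot/bolts/crosshead edge [[66.2, -15.4, 65.7], [66.3, 18.7, 65.7], [78.8, -28.5, 65.7], [78.8, 31.7, 65.7], [98.9, -37.7, 65.7], [99.0, 41.3, 65.7]]
```

Run:
```python
import cv2
a=cv2.imread('pics/w4.png')[55:245,225:425]
cv2.imwrite('pics/w4c.png',cv2.resize(a,(800,600*190//150*0+760))[:600])
```

```text
(no output)
```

View pics/w4c.png

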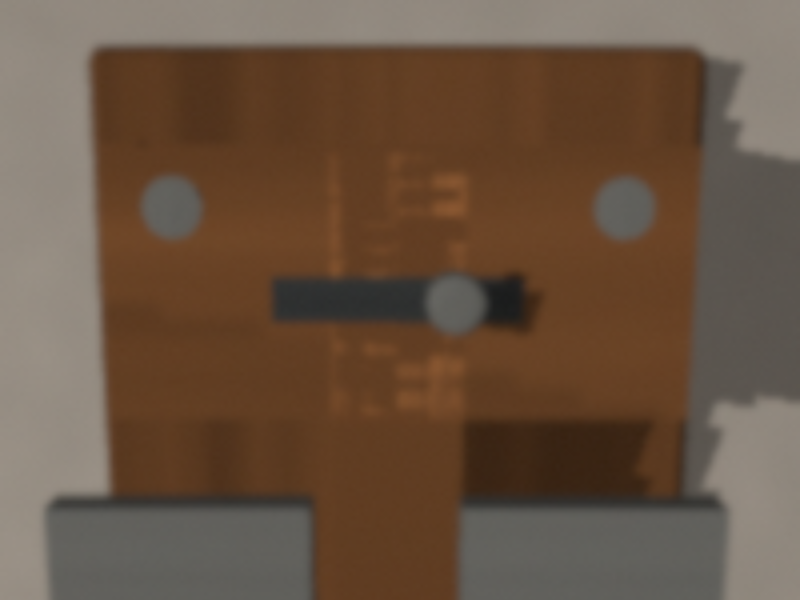

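Call:
move_arm(
  targets=[
    [[14, 9, 20], [0, 0, 0], 1],
    [[14, 9, 45], [0, 0, 0], 1],
    [[14, 9, 65], [0, 0, 0], 1],
    [[14, 9, 80], [0, 0, 0], 1],
    [[14, 9, 80], [0, 0, 0], 1],
  ],
)

```text
clock: 9.75
tcp_pos: [0.5604, 0.1406, 0.0165]
orientation: [-0.0, 0.988, 0.157, -0.001]
wrist_force: [-0.3, -0.8, -1.9]
finger_gap: 0.0488
grip_force: 52.3
```

Run:
```python
from h import *
s=env.get_state();p=env.read_camera("wrist");save(p,"w5");print(s["tcp_pos"],s["orientation"],s["wrist_force"])
a=p["pixels"][50:275,170:470];cv2.imwrite('pics/w5c.png',cv2.resize(a,(800,600))[:,:,::-1])
```

```text
[0.56044887 0.14059484 0.0164685 ] [-1.37020596e-05  9.87546861e-01  1.57320505e-01 -1.20679044e-03] [-0.26266471 -0.81800418 -1.89894912]
```

View pics/w5c.png

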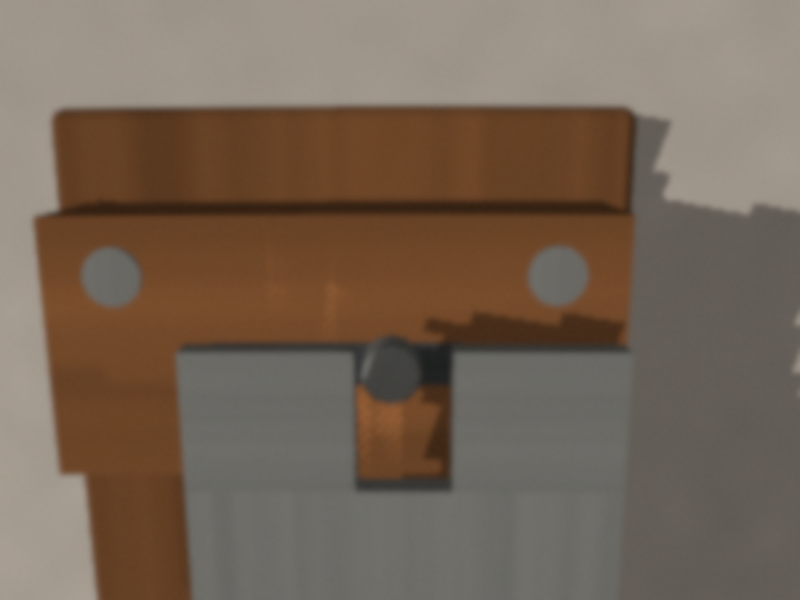

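Run:
```python
from h import *
s=env.get_state();p=env.read_camera("wrist");r=Rq(s["orientation"]);tz=s["tcp_pos"][2]
T=lambda c,z:np.round(1e3*r.inv().apply(ray(p,np.array(c)/(8/3)+[170,50],z,s)-s["tcp_pos"]),1).tolist()
for o in (.0435,.0464): print("notch top edges L R, far end L R, root L R, blade L R",T([[356,400],[452,400],[179,350],[630,350],[356,480],[452,480]],tz+o))
print("pin",T([[391,369]],.040),"bolts",T([[111,277],[558,276]],.032),"ch edge",T([[37,215],[632,213]],.032))
```

```text
notch top edges L R, far end L R, root L R, blade L R [[54.8, -5.3, -43.5], [54.8, 5.5, -43.5], [60.5, -24.8, -43.5], [60.5, 25.1, -43.5], [45.4, -5.4, -43.5], [45.4, 5.6, -43.5]]
notch top edges L R, far end L R, root L R, blade L R [[55.5, -5.2, -46.4], [55.5, 5.3, -46.4], [61.1, -24.2, -46.4], [61.1, 24.5, -46.4], [46.3, -5.3, -46.4], [46.3, 5.5, -46.4]]
pin [[53.8, -1.6, -22.6]] bolts [[64.7, -39.4, -14.6], [64.8, 20.7, -14.6]] ch edge [[72.9, -48.7, -14.6], [73.1, 30.2, -14.6]]
```

The pin sits 1.7 mm left of the notch midline and the root is about 4 mm short of contact. I'll correct sideways and lower.

Call:
move_arm(
  targets=[
    [[0, -1.7, 0], [0, 0, 0], 1],
    [[0, -1.7, 7], [0, 0, 0], 1],
    [[0, -1.7, 11], [0, 0, 0], 1],
    [[0, -1.7, 14], [0, 0, 0], 1],
    [[0, -1.7, 14], [0, 0, 0], 1],
  ],
)

```text
clock: 10.48
tcp_pos: [0.5606, 0.1423, 0.0032]
orientation: [0.0, 0.988, 0.157, -0.0]
wrist_force: [0.0, 1.1, -2.0]
finger_gap: 0.0484
grip_force: 52.4
```

Run:
```python
from h import *
s=env.get_state();p=env.read_camera("wrist");save(p,"w6");print(s["tcp_pos"],s["orientation"],s["wrist_force"])
a=p["pixels"][50:275,170:470];cv2.imwrite('pics/w6c.png',cv2.resize(a,(800,600))[:,:,::-1])
```

```text
[0.56062341 0.14231852 0.00316163] [ 3.95983476e-05  9.87539253e-01  1.57372407e-01 -3.84955072e-04] [ 0.01266935  1.08122898 -2.03457478]
```

View pics/w6c.png

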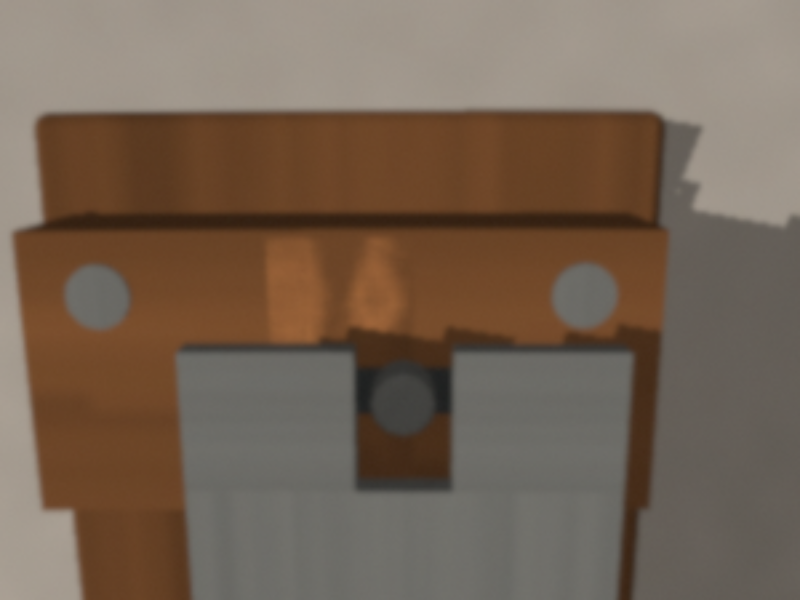

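The pin at (403,398) is centred in the notch (356 to 452). Lowering gently.

Call:
move_arm(
  targets=[
    [[0, 0, 3], [0, 0, 0], 1],
    [[0, 0, 5], [0, 0, 0], 1],
    [[0, 0, 7], [0, 0, 0], 1],
    [[0, 0, 8], [0, 0, 0], 1],
    [[0, 0, 8], [0, 0, 0], 1],
  ],
)

```text
clock: 11.15
tcp_pos: [0.5609, 0.1423, -0.0045]
orientation: [0.0, 0.988, 0.157, -0.0]
wrist_force: [-0.1, -1.0, -1.9]
finger_gap: 0.0485
grip_force: 52.4
```

Call:
move_arm(
  targets=[
    [[0, 0, 1.5], [0, 0, 0], 1],
    [[0, 0, 3], [0, 0, 0], 1],
    [[0, 0, 4.5], [0, 0, 0], 1],
    [[0, 0, 4.5], [0, 0, 0], 1],
  ],
)

```text
clock: 11.65
tcp_pos: [0.5609, 0.1424, -0.0091]
orientation: [0.0, 0.988, 0.157, -0.0]
wrist_force: [-0.3, -0.4, -2.8]
finger_gap: 0.0488
grip_force: 52.4
```

Call:
move_arm(
  targets=[
    [[0, 0, 1], [0, 0, 0], 1],
    [[0, 0, 2], [0, 0, 0], 1],
    [[0, 0, 2], [0, 0, 0], 1],
  ],
)

```text
clock: 12.02
tcp_pos: [0.5611, 0.1424, -0.0094]
orientation: [0.0, 0.988, 0.157, 0.0]
wrist_force: [-3.4, -1.5, 10.3]
finger_gap: 0.0488
grip_force: 53.3
```

The blade has landed as predicted. Now I'll slide it towards the pin with light pressure.

Call:
move_arm(
  targets=[
    [[0, 0, -1.5], [0, 0, 0], 1],
    [[1, 0, -1.5], [0, 0, 0], 1],
    [[2, 0, -1.5], [0, 0, 0], 1],
    [[3, 0, -1.5], [0, 0, 0], 1],
    [[3, 0, -1.5], [0, 0, 0], 1],
  ],
)

```text
clock: 12.65
tcp_pos: [0.5637, 0.1433, -0.0094]
orientation: [0.0, 0.988, 0.157, -0.0]
wrist_force: [-3.8, -1.3, 4.1]
finger_gap: 0.0483
grip_force: 52.9
```

Call:
move_arm(
  targets=[
    [[0.7, 0, 0], [0, 0, 0], 1],
    [[1.4, 0, 0], [0, 0, 0], 1],
    [[2, 0, 0], [0, 0, 0], 1],
    [[2, 0, 0], [0, 0, 0], 1],
  ],
)

```text
clock: 13.15
tcp_pos: [0.5641, 0.1435, -0.0094]
orientation: [0.0, 0.988, 0.157, -0.001]
wrist_force: [-6.7, -2.4, 8.1]
finger_gap: 0.0484
grip_force: 53.2
```

Call:
move_arm(
  targets=[
    [[1, 0, -0.5], [0, 0, 0], 1],
    [[2, 0, -0.5], [0, 0, 0], 1],
    [[2, 0, -0.5], [0, 0, 0], 1],
  ],
)

```text
clock: 13.52
tcp_pos: [0.5642, 0.1435, -0.0094]
orientation: [0.001, 0.988, 0.157, -0.003]
wrist_force: [-9.3, -5.1, 8.6]
finger_gap: 0.0487
grip_force: 53.3
```

Run:
```python
from h import *
s=env.get_state();p=env.read_camera("wrist");print(s["tcp_pos"],s["wrist_force"])
a=p["pixels"][50:275,170:470];cv2.imwrite('pics/w7c.png',cv2.resize(a,(800,600))[:,:,::-1])
```

```text
[ 0.56417387  0.14352952 -0.00943747] [-9.266006   -5.10453581  8.64390245]
```

View pics/w7c.png

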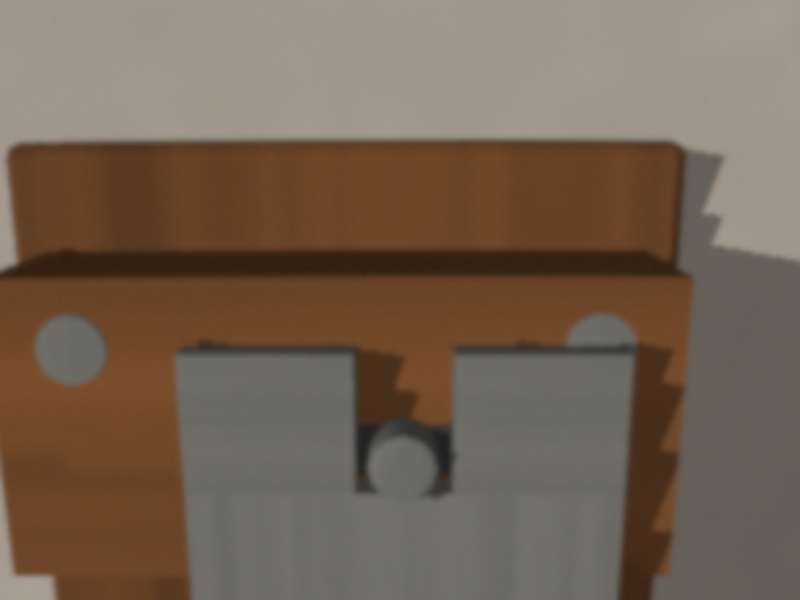

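The notch has bottomed on the pin at (402,465) and the blade is straight. I'll unload, open, and rise.

Call:
move_arm(
  targets=[
    [[-3, 0, -0.5], [0, 0, 0], 1],
    [[-3, 0, -0.5], [0, 0, 0], 1],
    [[-3, 0, -0.5], [0, 0, 0], -1],
    [[-3, 0, -0.5], [0, 0, 0], -1],
    [[-3, 0, -0.5], [0, 0, 0], -1],
  ],
)

```text
clock: 14.2
tcp_pos: [0.5656, 0.1438, -0.0081]
orientation: [0.0, 0.988, 0.157, 0.001]
wrist_force: [0.3, -0.4, -0.8]
finger_gap: 0.0854
grip_force: 0.0
```

Call:
move_arm(
  targets=[
    [[0, 0, 0], [0, 0, 0], -1],
    [[0, 0, 0], [0, 0, 0], -1],
    [[0, 0, -10], [0, 0, 0], -1],
    [[0, 0, -40], [0, 0, 0], -1],
    [[0, 0, -80], [0, 0, 0], -1],
  ],
)

```text
clock: 14.82
tcp_pos: [0.5639, 0.1435, 0.0721]
orientation: [-0.0, 0.988, 0.157, -0.001]
wrist_force: [0.9, 0.1, -0.3]
finger_gap: 0.0856
grip_force: 0.0
```

Call:
move_arm(
  targets=[
    [[-10, 0, 0], [0, 0, 0], -1],
    [[-10, 0, 0], [0, 0, 0], -1],
  ],
)

```text
clock: 15.08
tcp_pos: [0.5545, 0.1404, 0.0718]
orientation: [0.0, 0.988, 0.157, -0.0]
wrist_force: [-0.6, 0.2, 0.4]
finger_gap: 0.0856
grip_force: 0.0
```

Run:
```python
from h import *
s=env.get_state();p=env.read_camera("wrist");print(s["tcp_pos"],s["finger_gap"],s["wrist_force"]);q=env.read_camera("side")
a=cv2.resize(p["pixels"],(533,400));b=cv2.resize(q["pixels"][230:380,190:350],(267,400*0+250))
o=np.zeros((400,800,3),np.uint8);o[:,:533]=a;o[:250,533:]=b;cv2.imwrite('pics/w8.png',o[:,:,::-1])
```

```text
[0.55447842 0.14039819 0.07184648] 0.0855787867139939 [-0.59299198  0.1561506   0.40670655]
```

View pics/w8.png

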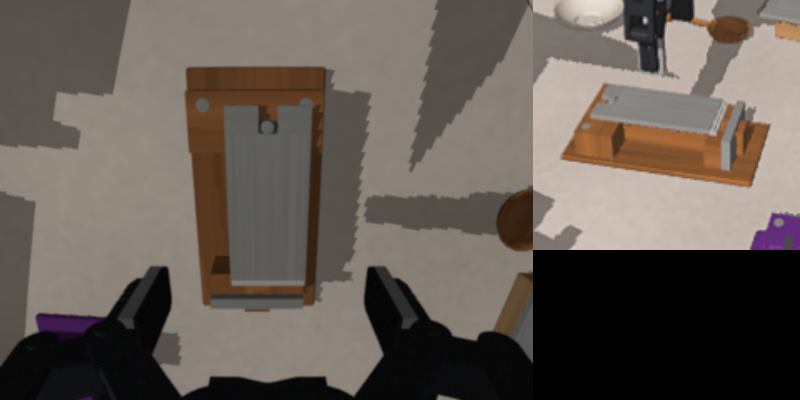

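The blade lies flat and straight on the bed. The pin at (267,128) is at the notch root, and the ground end is clear of the lip. Handing in.

```bash
python3 -c "
from workcell import env
print(env.hand_in())"
```

```text
the job is handed in; nothing more can be done
None
```

The notched blade lies flat and straight in the orange bed, with its notch bottomed on the pin and the gripper released, and the job is handed in (no verdict was returned).

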